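# Drive a stuck seal out of the angled engraving holder

### The arm

A 6-joint arm with a two-finger parallel gripper is mounted at the origin on a cart in front of the work surface, level with it; the furniture and walls round the work are solid. World frame = base frame: x ahead of the robot, y to its left, z up, the work surface at z = 0. Lengths are in mm, angles in rad, forces in N, time in s.
With the tool pointing down it reaches from about 350 to 875 mm from the base axis. Payload 4.2 kg.
Tool frame: the origin (TCP) lies at the very end of the fingers, on their centre line; the grasp point (between the pads) lies 19 mm behind it; z points along the fingers, y is the line along which they close (so a half turn about z gives the same grasp; the last joint's range is limited). The gripper opens to 85 mm and grips with 20 to 120 N. Pads are 22 mm wide; open, the fingers measure 114 mm over their backs; the gripper's body (76 mm by 85 mm) begins 54 mm behind the grasp point. The pads swing forward as they close: fully open they stand 13 mm farther back than shut.
Start: joints at [-0.884, 0.385, 0.008, 0, -1.194, -0.259], TCP at [259.306, -568.647, 231.312] pointing down, gripper open.
Joint ranges: [-3.14, 3.14], [-1.21, 2.06], [-1.07, 1.41], [-3.16, 2.05], [-2.99, -0.16], [-3.1, 3.1]. Speed limits (rad/s): [2.79, 2.79, 3.14, 3.14, 3.14, 3.14].

### API

Orientations are given as a unit quaternion [x, y, z, w].
In Python, from bench import arm, optics gives the robot as it stands. The module is installed in compiled form; this text tells all that it offers.
- The arm moves only by the tool step_arm, never from a script. Its argument "motion" is a list of rows, each an object with "dr": the turn, a rotation vector about the tool's x, y, z in units of 8 degrees (1.0 is 8 degrees), a list of three; "slide": the shift along the tool's x, y, z in mm, a list of three; "jaw": the finger opening in mm, from 0 to 85.4. A call has exactly 8 rows; each row is the pose to reach, as a shift and turn from the pose commanded when the call began, along the tool's axes at that moment; what a row does not reach only later rows make up. A row lasts 1/8 s, in which the tool goes at most 62.5 mm and 10.7 degrees, less where a joint would pass 70% of its speed; a pose out of reach is approached as far as the arm can. A call with a gripper value outside its range is refused whole. The fingers move at their own pace and stop on an object; the grip force is fixed at half the most. Time passes only in rows, so rows that repeat a pose let the fingers close, or fill a call up. It gives the time, the measured TCP pose, the force, the opening and the grip force at its end, in the units of the state.
- arm.read_state(): the state, without advancing time (a new reading comes with each control period).
- optics.get_image(name): name is "side" or "top" or "wrist"; returns the picture (420x560x3 uint8, blue, green, red); there is no depth.
- optics.camera_info(name): a dict with "camera_matrix" (3x3 intrinsics, pixels), "view" (4x4, takes a point from world to camera coordinates); the wrist camera has in their place "T_tool_cam" (4x4, takes a point from camera to tool coordinates, whose origin is the TCP and whose axes are the flange's). Camera axes: x right, y up, looking along -z (the intrinsics and any distortion apply to the point x, -y, -z); pixel columns grow to the right and rows downward; lengths in mm; the calibration is good to about 2 mm. A picture is of the moment at which its call begins: read the wrist's pose just before it. camera_info takes no time and is no camera call.
- arm.job_done(): hands the job in; it is judged then, once.
The state is a dict: "clock": time; "joints": joint angles; "joint_vel": joint speeds; "joint_efforts": joint torques, N m; "position": TCP position; "ee_rot": TCP orientation; "contact_force": force on the tool from outside, world axes, zero at the start; "wrist_torque": the same for the moment, N m; "gripper_width": finger opening in mm; "grasp_force": force on a finger pad.
Only numpy, scipy, OpenCV 4.12 (cv2) and the standard library are available. Lean on these libraries where they do the work, as an engineer would, in place of code of your own. Each camera call takes 0.05 s, during which the arm holds its last target. There are 200 camera calls.

### The job

The brass seal is stuck in the sloping bore of the engraving holder. Take the slim steel drift that fits the bore (not the punch with the broad end) from its rest, push the seal out from the upper end of the bore so that it drops into the catch tray, then lay the drift back in the notches it came from. Do not ram the drift hard against the holder, and leave the punch and the other things on the desk where they are.

Things in the scene. Friction and masses are not known exactly. Their poses are not given: they have to be found in the camera images.
- holder: Fixed steel engraving holder. Origin: underside, below the lower mouth of its bore; z up, -x is its front. On two legs a block 46 x 46 x 90 mm slopes at 30 degrees to the level, with a round bore (18.5 mm diameter, 90 mm long) lengthwise right through. The bore lies in the plane y = 0 and rises from lower to upper mouth along (cos 30, 0, sin 30). A catch tray is in front.
- bore_top (a point): Centre of the bore's upper mouth, on the side of the holder away from the tray, 78 mm behind the origin (+x) and 130 mm above the desk. The drift goes in here. Only about 1.2 mm of play all round and a small chamfer: the tip of a held drift sags a little, so feel for the mouth.
- bore_mid (a point): Point on the bore axis 38 mm up from the lower mouth, 52 mm in from the upper mouth. A spring pad in the wall, 12 mm above the lower mouth, clamps the seal's shank: pushing the seal along takes roughly 5 to 20 N until its tail has passed the pad; the last 12 mm go easily but may still need a push.
- bore_bottom (a point): Centre of the bore's lower mouth, 85 mm above the desk, over the back wall of the catch tray. Inside, the tray spans x from -155 to -7 mm and y from -52 to 52 mm of the holder frame; rubber floor 10 mm, rim 48 mm above the desk.
- seal: Brass seal, 74 mm long, 0.1 to 0.2 kg: round head 34 mm in diameter and 14 mm thick, then a shank 17 mm in diameter and 60 mm long. Origin: centre of the head's engraved face; x runs along its axis from face to tail. At the start the shank is in the bore, the head against the lower mouth, so the tail stands 30 mm inside the upper mouth.
- seal_tail (a point): Centre of the tail end of the seal's shank
- seal_center (a point): Point on the seal's axis halfway along it
- rest: Fixed rest: dark wooden board 190 x 190 x 10 mm with steel V-notches. Two tools lie level in it side by side, axes 50 mm above the desk at y = +50 and -50 mm of its frame, handles to +x; which lies on which side varies. Origin: on the desk below the middle of the handles. The notches, 9 mm thick, are at x = 36 mm (rear of the handle) and x = -105 mm (shaft).
- drift: Steel drift to use, 200 mm long, 0.15 to 0.27 kg: round handle 24 mm in diameter, 90 mm long, dark grooves, then a shaft 16 mm in diameter, 110 mm long, its last 3 mm reduced to 10 mm. Origin: on the axis in the middle of the handle; x runs along the axis from tip to handle: tip at x = -155 mm, handle x = -45 to +45 mm, balance point x = -18 mm. Starts level in the rest.
- drift_tip (a point): Centre of the end of the drift's shaft
- flat_punch: Steel punch, not to be used: same handle and length as the drift, but the last 18 mm of its shaft is a broad round head 28 mm in diameter, which does not go into the bore. Same axes as the drift.
- tub: Bystander: round cream tub 71 mm wide, 30 mm high; origin at the centre of its underside
- paperweight: Bystander: dark bean-shaped paperweight 53 x 105 x 25 mm; origin at the centre of its underside
- inkwell: Bystander: square glass inkwell with a brass lid, 47 x 47 x 48 mm; origin at the centre of its underside

How it is judged:
By the outcome, as a careful person would: the job done as asked, in the order asked, and still so for the second after the job is handed in, with the robot touching nothing.
It also fails if it takes over 61 s, if anything falls off the work surface, if the arm or the gripper's body presses on something with over 40 N, if the wrist force passes 120 N, or if a joint passes its speed limit or range.

## Working session

There is one attempt and no reset: what is moved stays moved. The work goes in short steps, Python scripts to look and compute and a tool call to move; the robot and the scene stay as the last step left them, time stands still between calls to the robot, and variables do not carry over. Pictures are saved under pics/ and viewed, at most 10 in all, crops included, and the job is handed in when it is done.

Besides the shell and the picture viewer there is one more tool, called after "Request:" by a JSON object that holds its "fn" and its "kwargs", one argument or row to a line. step_arm: Moves the arm, as the interface text tells. Its arguments: {"type":"object","properties":{"motion":{"type":"array","items":{"type":"object","properties":{"dr":{"type":"array","items":{"type":"number"}},"slide":{"type":"array","items":{"type":"number"}},"jaw":{"type":"number"}}}}},"required":["motion"]}

```bash
mkdir -p pics
python3 - <<'E'
from bench import arm,optics
import cv2,numpy as np
np.set_printoptions(precision=4,suppress=True)
s=arm.read_state();print(s)
for n in("side","top"):
    im=optics.get_image(n);cv2.imwrite(f"pics/{n}0.png",im);print(n,optics.camera_info(n))
print(optics.camera_info("wrist"))
E
```

```text
{'clock': 0.0, 'joints': array([-0.8844,  0.3856,  0.0066, -0.0005, -1.194 , -0.2586]), 'joint_vel': array([-0.0019, -0.0004, -0.0006,  0.0004, -0.0002,  0.0002]), 'joint_efforts': array([ -0.0005, -39.229 ,  18.8402,   4.1862,  -0.0047,   0.    ]), 'position': array([ 259.0696, -568.141 ,  230.2312]), 'ee_rot': array([-0.2122,  0.9772,  0.001 , -0.0003]), 'contact_force': array([-0.6436,  1.0403,  0.1087]), 'wrist_torque': array([0.0416, 0.0297, 0.0297]), 'grasp_force': 0.0, 'gripper_width': 85.58257897240888}
side {'camera_matrix': array([[492.9878,   0.    , 278.3179],
       [  0.    , 492.9878, 214.6553],
       [  0.    ,   0.    ,   1.    ]]), 'view': array([[   -0.9912,    -0.1319,     0.0143,   474.5417],
       [    0.0635,    -0.3775,     0.9238,  -120.38  ],
       [   -0.1165,     0.9166,     0.3825, -1025.3467],
       [    0.    ,     0.    ,     0.    ,     1.    ]])}
top {'camera_matrix': array([[453.4288,   0.    , 280.4659],
       [  0.    , 453.4288, 213.573 ],
       [  0.    ,   0.    ,   1.    ]]), 'view': array([[   -0.0124,    -0.9998,     0.0164,   -12.2396],
       [    0.9988,    -0.0116,     0.0468,  -491.1951],
       [   -0.0466,     0.017 ,     0.9988, -1201.4991],
       [    0.    ,     0.    ,     0.    ,     1.    ]])}
{'camera_matrix': array([[311.4136,   0.    , 283.7362],
       [  0.    , 311.4136, 212.7925],
       [  0.    ,   0.    ,   1.    ]]), 'T_tool_cam': array([[   0.0003,    0.9524,    0.3047,   77.8213],
       [   1.    ,   -0.0002,   -0.0005,   -0.0606],
       [  -0.0004,    0.3047,   -0.9524, -142.1192],
       [   0.    ,    0.    ,    0.    ,    1.    ]])}
```

View pics/top0.png

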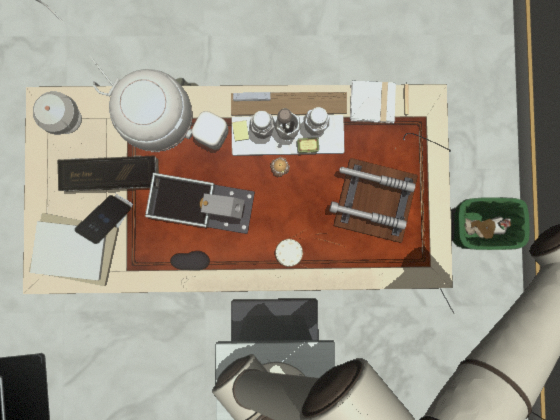

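View pics/side0.png

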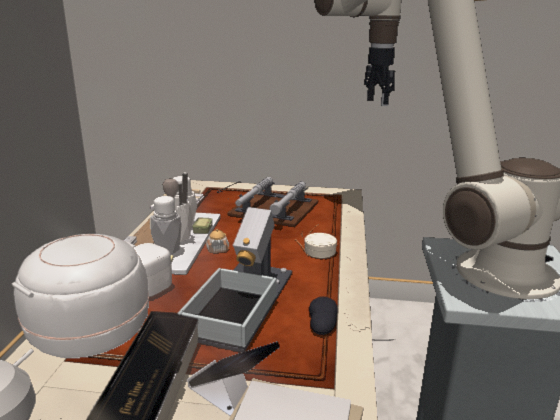

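Top view: tray at about (180,200), holder block at (222,205) with its upper mouth to the right (world -y). The rest is at (375,200), handles to the right. I need a close-up to tell the tools apart.

Run:
```python
import cv2,numpy as np
im=cv2.imread("pics/top0.png")
a=cv2.resize(im[150:250,320:430],None,fx=5,fy=5,interpolation=cv2.INTER_CUBIC)[:500,:400*2]
b=cv2.resize(im[165:245,140:260],None,fx=4,fy=4,interpolation=cv2.INTER_CUBIC)
cv2.imwrite("pics/c1.png",a)
```

```text
(no output)
```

View pics/c1.png

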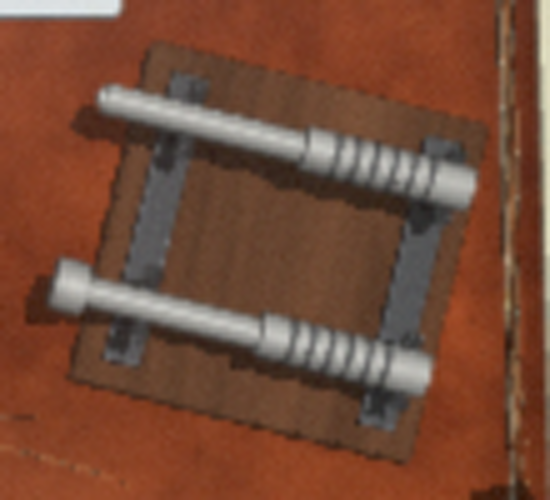

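The drift is the upper (farther) tool: tip at crop (102,98), which is pixel (340.4,169.6), and butt at (414.6,187.4). The punch with the broad head is the nearer one. Next is the holder.

```bash
cat > h.py <<'E'
from bench import arm,optics
import numpy as np,cv2
from scipy.spatial.transform import Rotation as R
np.set_printoptions(precision=3,suppress=True)
def cam(n,s=None):
    c=optics.camera_info(n);K=c["camera_matrix"]
    if n!="wrist": return K,np.linalg.inv(c["view"])
    s=s or arm.read_state();T=np.eye(4);T[:3,:3]=R.from_quat(s["ee_rot"]).as_matrix();T[:3,3]=s["position"]
    return K,T@c["T_tool_cam"]
def ray(kc,uv):
    K,C=kc;d=np.linalg.solve(K,[uv[0],uv[1],1.]);d=C[:3,:3]@(d*[1,-1,-1]);return C[:3,3],d/np.linalg.norm(d)
def onz(kc,uv,z):
    o,d=ray(kc,uv);return o+d*(z-o[2])/d[2]
def proj(kc,p):
    K,C=kc;q=np.linalg.inv(C)@np.append(p,1);q=K@(q[:3]*[1,-1,-1]);return q[:2]/q[2]
def togo(P,Rm,s=None,cmd=None):
    "slide (tool axes), dr units to reach TCP P, rotation Rm"
    s=s or arm.read_state();R0=R.from_quat(s["ee_rot"])
    return R0.inv().apply(P-s["position"]),(R0.inv()*R.from_matrix(Rm)).as_rotvec()/np.radians(8)
E
python3 - <<'E'
from h import *
k=cam("top")
a=onz(k,(340.4,169.6),50);b=onz(k,(414.6,187.4),50);print(a,b,np.linalg.norm(a-b))
im=cv2.imread("pics/top0.png")
cv2.imwrite("pics/c2.png",cv2.resize(im[165:245,140:260],None,fx=6,fy=6,interpolation=cv2.INTER_CUBIC))
E
```

```text
[ 602.213 -175.217   50.   ] [ 553.552 -368.479   50.   ] 199.29438736436143
```

View pics/c2.png

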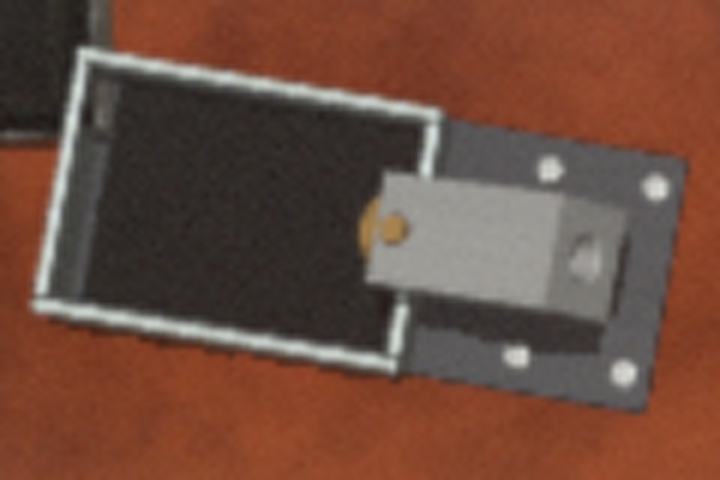

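The tray rim corners are at crop (83,53), (438,114), (396,366) and (38,304). The bore's upper mouth is near (585,262).

Run:
```python
from h import *
k=cam("top")
f=lambda u,v,z:onz(k,(140+u/6,165+v/6),z)
c=[f(*p,48) for p in((83,53),(438,114),(396,366),(38,304))]
print(np.array(c))
ex=(c[1]-c[0])+(c[2]-c[3]);print(np.linalg.norm(ex)/2,np.linalg.norm(c[0]-c[3]));ex/=np.linalg.norm(ex)
ey=(c[0]-c[3])+(c[1]-c[2]);ey/=np.linalg.norm(ey);print(ex,ey,np.degrees(np.arctan2(ex[1],ex[0])),np.degrees(np.arctan2(ey[1],ey[0])))
m=np.mean(c,0);o=m+81*ex;o[2]=0;print("o",o,"mouth pred",o+78*ex+[0,0,130],"seen",f(585,262,130))
# block top face edges (image)
dx=np.array([553.55,-368.48,0])-np.array([602.2,-175.2,0]);dx/=np.linalg.norm(dx)
z=np.array([0,0,-1.]);Rm=np.c_[dx,np.cross(z,dx),z]
G=np.array([602.2,-175.2,50])+dx*140   # grasp at drift x=-15
print("dx",dx,"G",G)
for h in(150,-19): 
  print(h,togo(G+[0,0,h],Rm))
```

```text
[[596.305 309.701  48.   ]
 [568.214 156.741  48.   ]
 [459.393 175.381  48.   ]
 [487.919 328.907  48.   ]]
155.8353077746182 110.07432103802533
[-0.182 -0.983  0.   ] [ 0.985 -0.172  0.   ] -100.46620140507358 -9.884164447377687
o [513.244 163.03    0.   ] mouth pred [499.075  86.328 130.   ] seen [498.532  87.359 130.   ]
dx [-0.244 -0.97   0.   ] G [ 568.027 -310.965   50.   ]
150 (array([-387.796,  105.865,   30.496]), array([ 0.013,  0.006, -6.421]))
-19 (array([-387.812,  105.533,  199.496]), array([ 0.013,  0.006, -6.421]))
```

Request:
{"fn": "step_arm", "kwargs": {
  "motion": [
    {"slide": [-388, 106, 110], "dr": [0, 0, -6.4], "jaw": 85},
    {"slide": [-388, 106, 110], "dr": [0, 0, -6.4], "jaw": 85},
    {"slide": [-388, 106, 110], "dr": [0, 0, -6.4], "jaw": 60},
    {"slide": [-388, 106, 110], "dr": [0, 0, -6.4], "jaw": 60},
    {"slide": [-388, 106, 110], "dr": [0, 0, -6.4], "jaw": 60},
    {"slide": [-388, 106, 110], "dr": [0, 0, -6.4], "jaw": 60},
    {"slide": [-388, 106, 110], "dr": [0, 0, -6.4], "jaw": 60},
    {"slide": [-388, 106, 110], "dr": [0, 0, -6.4], "jaw": 60}
  ]
}}

```text
clock: 1.1
position: [569.6, -308.8, 119.2]
ee_rot: [-0.615, 0.788, 0.001, -0.001]
contact_force: [-0.6, -1.1, -0.2]
gripper_width: 60.3
grasp_force: 0.0
```

Run:
```python
from h import *
s=arm.read_state();print(s["clock"],s["position"],s["joint_vel"],s["joints"])
im=optics.get_image("wrist");cv2.imwrite("pics/w1.png",im)
```

```text
1.1 [ 569.58  -308.752  119.167] [-0.05  -0.033 -0.015  0.006 -0.014  0.013] [-0.248  0.516 -0.075 -0.    -0.983  0.002]
```

View pics/w1.png

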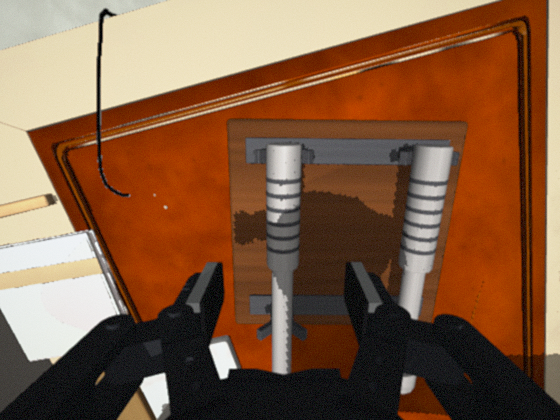

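The drift handle is centred between the fingers (butt at (284,145), running down to (282,262)). The punch is to the right, at col 425. I'll descend.

Run:
```python
from h import *
s=arm.read_state();k=cam("wrist",s);b=onz(k,(284,146),61);c=onz(k,(282.5,262),61);print(b,c,b-c)
dx=np.array([-.244,-.97,0]);z=np.array([0,0,-1.]);Rm=np.c_[dx,np.cross(z,dx),z]
b[2]=28;print(togo(b-dx*60,Rm,s))
```

```text
[ 554.28  -366.236   61.   ] [ 575.193 -287.54    61.   ] [-20.914 -78.696   0.   ]
(array([-1.958, -0.035, 92.   ]), array([ 0.018,  0.001, -0.005]))
```

Request:
{"fn": "step_arm", "kwargs": {
  "motion": [
    {"slide": [0, 0, 45], "dr": [0, 0, 0], "jaw": 60},
    {"slide": [0, 0, 80], "dr": [0, 0, 0], "jaw": 60},
    {"slide": [0, 0, 91], "dr": [0, 0, 0], "jaw": 60},
    {"slide": [0, 0, 91], "dr": [0, 0, 0], "jaw": 60},
    {"slide": [0, 0, 91], "dr": [0, 0, 0], "jaw": 10},
    {"slide": [0, 0, 91], "dr": [0, 0, 0], "jaw": 10},
    {"slide": [0, 0, 91], "dr": [0, 0, 0], "jaw": 10},
    {"slide": [0, 0, 91], "dr": [0, 0, 0], "jaw": 10}
  ]
}}

```text
clock: 2.15
position: [569.6, -311.7, 32.1]
ee_rot: [-0.614, 0.789, -0.002, 0.001]
contact_force: [0.3, -0.2, 5.9]
gripper_width: 22.7
grasp_force: 58.8
```

Run:
```python
from h import *
s=arm.read_state();print(s["clock"],s["position"],s["ee_rot"],s["contact_force"],s["gripper_width"],s["grasp_force"],s["wrist_torque"])
```

```text
2.15 [ 569.575 -311.705   32.133] [-0.614  0.789 -0.002  0.001] [ 0.283 -0.219  5.914] 22.673884003829386 58.81421506404877 [-0.02   0.083 -0.181]
```

```bash
cat >> h.py <<'E'
def axes(yaw,pitch=30):
    ya,p=np.radians([yaw,pitch]);e=np.array([np.cos(ya),np.sin(ya),0]);u=e*np.cos(p)+[0,0,np.sin(p)]
    z=e*np.sin(p)-[0,0,np.cos(p)];return np.c_[u,np.cross(z,u),z]
M=np.array([498.8,86.8,130.])
L,OFF=141.5,-18.
def pose(gap,yaw=-100.3,M=M,pitch=30):
    A=axes(yaw,pitch);return M+A[:,0]*(gap+L)-A[:,2]*OFF,A
E
python3 - <<'E'
from h import *
s=dict(position=np.array([569.6,-311.7,32.1]),ee_rot=arm.read_state()["ee_rot"])
P,A=pose(40);print(P,A);print(togo(P,A,s))
E
```

```text
[469.086 -76.706 205.162] [[-0.155 -0.984 -0.089]
 [-0.852  0.179 -0.492]
 [ 0.5    0.    -0.866]]
(array([-202.866,  154.75 , -173.705]), array([ 0.107,  3.743, -0.491]))
```

Request:
{"fn": "step_arm", "kwargs": {
  "motion": [
    {"slide": [0, 0, -25], "dr": [0, 0, 0], "jaw": 10},
    {"slide": [0, 0, -60], "dr": [0, 0, 0], "jaw": 10},
    {"slide": [-20, 15, -100], "dr": [0, 0.3, 0], "jaw": 10},
    {"slide": [-55, 40, -140], "dr": [0, 1, -0.1], "jaw": 10},
    {"slide": [-100, 75, -165], "dr": [0, 2, -0.3], "jaw": 10},
    {"slide": [-150, 115, -174], "dr": [0.1, 3, -0.5], "jaw": 10},
    {"slide": [-190, 145, -174], "dr": [0.1, 3.7, -0.5], "jaw": 10},
    {"slide": [-203, 155, -174], "dr": [0.1, 3.74, -0.5], "jaw": 10}
  ]
}}

```text
clock: 3.15
position: [466.9, -73.4, 203.5]
ee_rot: [-0.622, 0.739, -0.164, -0.2]
contact_force: [0.1, 0.1, -1.9]
gripper_width: 22.3
grasp_force: 59.0
```

Run:
```python
from h import *
optics.get_image("side");optics.get_image("side")
s=arm.read_state();print(s["clock"],s["position"],s["contact_force"],s["wrist_torque"],s["gripper_width"],s["joint_vel"],s["joints"])
print(togo(*pose(40),s))
k=cam("wrist",s);im=optics.get_image("wrist");cv2.imwrite("pics/w2.png",im)
print("mouth",proj(k,M)); A=R.from_quat(s["ee_rot"]).as_matrix();print(R.from_quat(s["ee_rot"]).as_matrix())
for x in(-141.5,-30,58): print("drift",x,proj(k,s["position"]+A@np.array([x,0,-18])))
```

```text
3.25 [467.638 -74.361 203.837] [ 0.575 -1.124 -1.738] [ 1.152 -0.281  0.026] 22.02390297193202 [-0.056  0.007  0.02   0.008  0.004  0.018] [ 0.434  0.234 -0.553  0.461 -1.149 -0.877]
(array([ 2.448, -1.827, -0.131]), array([0.018, 0.011, 0.05 ]))
mouth [279.106 539.693]
[[-0.148 -0.985 -0.092]
 [-0.854  0.174 -0.49 ]
 [ 0.499  0.006 -0.867]]
drift -141.5 [283.959 500.079]
drift -30 [284.15  346.081]
drift 58 [284.374 165.031]
```

View pics/w2.png

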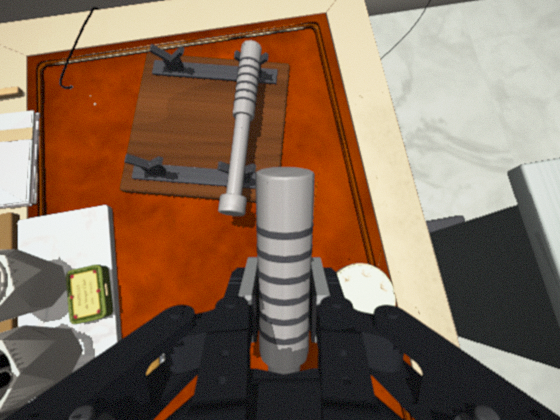

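The wrist view shows the handle held on the centre line (butt at (285,172)), but the mouth is out of frame. I'll close to about a 15 mm gap and check with the fixed cameras.

Request:
{"fn": "step_arm", "kwargs": {
  "motion": [
    {"slide": [-8, -1, 0], "dr": [0, 0, 0.05], "jaw": 10},
    {"slide": [-16, -1.8, 0], "dr": [0, 0, 0.05], "jaw": 10},
    {"slide": [-22.5, -1.8, 0], "dr": [0, 0, 0.05], "jaw": 10},
    {"slide": [-22.5, -1.8, 0], "dr": [0, 0, 0.05], "jaw": 10},
    {"slide": [-22.5, -1.8, 0], "dr": [0, 0, 0.05], "jaw": 10},
    {"slide": [-22.5, -1.8, 0], "dr": [0, 0, 0.05], "jaw": 10},
    {"slide": [-22.5, -1.8, 0], "dr": [0, 0, 0.05], "jaw": 10},
    {"slide": [-22.5, -1.8, 0], "dr": [0, 0, 0.05], "jaw": 10}
  ]
}}

```text
clock: 4.3
position: [473.4, -57.4, 193.2]
ee_rot: [-0.617, 0.743, -0.165, -0.199]
contact_force: [-0.2, 0.9, -1.6]
gripper_width: 22.5
grasp_force: 59.0
```

Run:
```python
from h import *
s=arm.read_state();print(s["clock"],s["position"],s["contact_force"],s["wrist_torque"])
print(togo(*pose(15),s))
A=R.from_quat(s["ee_rot"]).as_matrix()
tip=s["position"]+A@np.array([-L,0,OFF]);print("tip",tip)
out=[]
for n in("side","top"):
    im=optics.get_image(n);cv2.imwrite(f"pics/{n}1.png",im);k=cam(n)
    t=proj(k,tip);m=proj(k,M);print(n,t,m)
    c=((t+m)/2).astype(int)-[37,37];print("crop origin",c)
    out.append(cv2.resize(im[c[1]:c[1]+75,c[0]:c[0]+75],(396,396),interpolation=cv2.INTER_CUBIC))
cv2.imwrite("pics/c3.png",np.hstack(out))
```

```text
4.3 [473.426 -57.417 193.159] [-0.182  0.946 -1.639] [ 1.202 -0.238 -0.009]
(array([-1.889,  0.831, -0.512]), array([ 0.025,  0.01 , -0.031]))
tip [497.62   71.961 138.184]
side [264.926 208.662] [263.105 215.359]
crop origin [227 175]
top [243.677 208.777] [237.731 208.553]
crop origin [203 171]
```

View pics/c3.png

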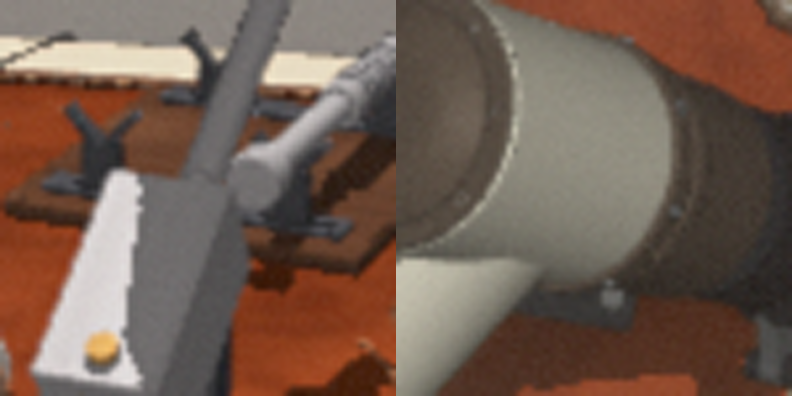

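The side view shows the shaft reaching the block's upper back edge, centred at crop (211,150) and (257,50), with the tip just hidden behind the block. The arm blocks the top view. I'll compare these with the predictions.

Run:
```python
from h import *
s=arm.read_state();k=cam("side");A=R.from_quat(s["ee_rot"]).as_matrix()
cr=lambda p:(proj(k,p)-[227,175])*5.28
for x in(-141.5,-120,-100,-80):
    q=s["position"]+A@np.array([x,0,OFF]);print(x,cr(q), cr(q+A[:,1]*8),cr(q-A[:,1]*8))
B=axes(-100.3)
for a,b in((23,23),(-23,23),(0,23)): print("edge",a,cr(M+B[:,1]*a-B[:,2]*b), "low",cr(M+B[:,1]*a-B[:,2]*b-90*B[:,0]))
im=cv2.imread("pics/side1.png")
g=cv2.cvtColor(im,cv2.COLOR_BGR2GRAY)
for r in(178,182,186,190,194,198,202): print(r,(r-175+.5)*5.28,g[r,260:290])
```

```text
-141.5 [200.193 177.811] [220.584 180.574] [179.898 175.061]
-120 [216.968 133.958] [237.141 136.585] [196.888 131.345]
-100 [232.198  94.145] [252.172  96.649] [212.315  91.652]
-80 [247.08   55.241] [266.859  57.628] [227.39   52.865]
edge 23 [240.718 181.647] low [166.15  386.341]
edge -23 [120.276 165.513] low [ 39.827 366.334]
edge 0 [180.085 173.525] low [102.531 376.266]
178 18.48 [135 136 135 134 135 135 135 132 136 135 133 136 122  93 100 105 107 107
 107  95  98 123 135 134 134 135 135 135 135 136]
182 39.6 [123  76  55  66  85 132 137 135 135 134 126  89  97 103 106 112 109 102
  91  89 133 137 133 133 134 133 135 135 135 134]
186 60.720000000000006 [220 222 224 215 149  61  64  99 131  97  91 104 105 109 109 105  96 116
 188 223 222 222 221 220 222 215 215 214 217 214]
190 81.84 [117 125 124 129  81  49  49  55  82  97 104 108 109 107 101  99 136 205
 223 219 219 219 220 220 221 220 221 220 218 199]
194 102.96000000000001 [ 51  52  61  59  50  57  73  99 105 104 111 109 105  99  81  61  77  83
  80  76  76  74  76  72  68  67 101 152 184 186]
198 124.08000000000001 [ 85  85  80  80  85  91 103 104 107 108 108  98  91  77  73  72  70  69
  64  65  65  85 133 179 191 185 173 155 136 112]
202 145.20000000000002 [ 76  77  77  85  97 108 106 107 109 103  99  85  75  95 126 142 149 161
 184 185 187 179 162 147 126 101  85  80  76  77]
```

Request:
{"fn": "step_arm", "kwargs": {
  "motion": [
    {"slide": [-5, 0.8, -0.5], "dr": [0, 0, 0], "jaw": 10},
    {"slide": [-10, 0.8, -0.5], "dr": [0, 0, 0], "jaw": 10},
    {"slide": [-14, 0.8, -0.5], "dr": [0, 0, 0], "jaw": 10},
    {"slide": [-16, 0.8, -0.5], "dr": [0, 0, 0], "jaw": 10},
    {"slide": [-17, 0.8, -0.5], "dr": [0, 0, 0], "jaw": 10},
    {"slide": [-18, 0.8, -0.5], "dr": [0, 0, 0], "jaw": 10},
    {"slide": [-19, 0.8, -0.5], "dr": [0, 0, 0], "jaw": 10},
    {"slide": [-20, 0.8, -0.5], "dr": [0, 0, 0], "jaw": 10}
  ]
}}

```text
clock: 5.4
position: [475.5, -40.8, 184.1]
ee_rot: [-0.617, 0.743, -0.165, -0.2]
contact_force: [-0.9, -5.0, 1.0]
gripper_width: 22.5
grasp_force: 59.1
```

```bash
cat > st.py <<'E'
from h import *
s=arm.read_state();A=R.from_quat(s["ee_rot"]).as_matrix();B=axes(-100.3)
print(s["clock"],"F tool",A.T@s["contact_force"],"T tool",A.T@s["wrist_torque"],"w",s["gripper_width"])
tip=s["position"]+A@np.array([-L,0,OFF]);print("tip rel mouth in bore axes",B.T@(tip-M),"rot err",togo(s["position"],B,s)[1])
E
python3 st.py
```

```text
5.4 F tool [ 4.881 -0.049  1.702] T tool [0.272 0.36  0.014] w 22.464441449979756
tip rel mouth in bore axes [-2.161 -0.588  0.168] rot err [ 0.033 -0.008 -0.033]
```

Request:
{"fn": "step_arm", "kwargs": {
  "motion": [
    {"slide": [0, 0.3, -0.3], "dr": [0, 0, 0], "jaw": 10},
    {"slide": [0, 0.6, -0.6], "dr": [0, 0, 0], "jaw": 10},
    {"slide": [0, 0.6, -0.9], "dr": [0, 0, 0], "jaw": 10},
    {"slide": [0, 0.6, -1.2], "dr": [0, 0, 0], "jaw": 10},
    {"slide": [0, 0.6, -1.5], "dr": [0, 0, 0], "jaw": 10},
    {"slide": [-1, 0.6, -1.5], "dr": [0, 0, 0], "jaw": 10},
    {"slide": [-2, 0.6, -1.5], "dr": [0, 0, 0], "jaw": 10},
    {"slide": [-2, 0.6, -1.5], "dr": [0, 0, 0], "jaw": 10}
  ]
}}

```text
clock: 6.4
position: [476.3, -36.8, 183.7]
ee_rot: [-0.617, 0.743, -0.165, -0.198]
contact_force: [1.4, -0.5, -1.8]
gripper_width: 22.3
grasp_force: 59.1
```

```bash
python3 st.py
```

```text
6.4 F tool [-0.734 -1.415  1.696] T tool [ 0.502 -1.097  0.243] w 22.329539595292392
tip rel mouth in bore axes [-5.791 -0.64  -2.034] rot err [ 0.018  0.019 -0.031]
```

It seems to have entered. I'll go a bit deeper to check.

Request:
{"fn": "step_arm", "kwargs": {
  "motion": [
    {"slide": [-1.5, 0, 0], "dr": [0, 0, 0], "jaw": 10},
    {"slide": [-3, 0, 0], "dr": [0, 0, 0], "jaw": 10},
    {"slide": [-4.5, 0, 0], "dr": [0, 0, 0], "jaw": 10},
    {"slide": [-6, 0, 0], "dr": [0, 0, 0], "jaw": 10},
    {"slide": [-7.5, 0, 0], "dr": [0, 0, 0], "jaw": 10},
    {"slide": [-9, 0, 0], "dr": [0, 0, 0], "jaw": 10},
    {"slide": [-10, 0, 0], "dr": [0, 0, 0], "jaw": 10},
    {"slide": [-10, 0, 0], "dr": [0, 0, 0], "jaw": 10}
  ]
}}

```text
clock: 7.4
position: [477.5, -28.7, 178.8]
ee_rot: [-0.617, 0.743, -0.165, -0.199]
contact_force: [2.9, -1.0, -1.7]
gripper_width: 22.4
grasp_force: 59.3
```

```bash
python3 st.py
```

```text
7.4 F tool [-0.429 -3.008  1.73 ] T tool [ 0.793 -0.897  0.357] w 22.39376586803942
tip rel mouth in bore axes [-15.346  -0.336  -1.756] rot err [ 0.024  0.012 -0.03 ]
```

Request:
{"fn": "step_arm", "kwargs": {
  "motion": [
    {"slide": [-2, -0.3, 0], "dr": [0, 0, 0], "jaw": 10},
    {"slide": [-4, -0.6, 0], "dr": [0, 0, 0], "jaw": 10},
    {"slide": [-6, -0.6, 0], "dr": [0, 0, 0], "jaw": 10},
    {"slide": [-8, -0.6, 0], "dr": [0, 0, 0], "jaw": 10},
    {"slide": [-10, -0.6, 0], "dr": [0, 0, 0], "jaw": 10},
    {"slide": [-12, -0.6, 0], "dr": [0, 0, 0], "jaw": 10},
    {"slide": [-13, -0.6, 0], "dr": [0, 0, 0], "jaw": 10},
    {"slide": [-13, -0.6, 0], "dr": [0, 0, 0], "jaw": 10}
  ]
}}

```text
clock: 8.4
position: [480.0, -17.8, 172.2]
ee_rot: [-0.617, 0.743, -0.164, -0.199]
contact_force: [1.6, -0.8, -2.5]
gripper_width: 22.5
grasp_force: 59.2
```

```bash
python3 st.py
```

```text
8.4 F tool [-0.795 -1.763  2.414] T tool [ 0.346 -1.202  0.149] w 22.495258215857433
tip rel mouth in bore axes [-28.349  -0.884  -1.693] rot err [ 0.025  0.012 -0.029]
```

Request:
{"fn": "step_arm", "kwargs": {
  "motion": [
    {"slide": [-2, -0.3, 0], "dr": [0, 0, 0], "jaw": 10},
    {"slide": [-4, -0.3, 0], "dr": [0, 0, 0], "jaw": 10},
    {"slide": [-6, -0.3, 0], "dr": [0, 0, 0], "jaw": 10},
    {"slide": [-8, -0.3, 0], "dr": [0, 0, 0], "jaw": 10},
    {"slide": [-10, -0.3, 0], "dr": [0, 0, 0], "jaw": 10},
    {"slide": [-12, -0.3, 0], "dr": [0, 0, 0], "jaw": 10},
    {"slide": [-14, -0.3, 0], "dr": [0, 0, 0], "jaw": 10},
    {"slide": [-16, -0.3, 0], "dr": [0, 0, 0], "jaw": 10}
  ]
}}

```text
clock: 9.4
position: [482.8, -4.3, 164.3]
ee_rot: [-0.617, 0.743, -0.165, -0.199]
contact_force: [0.0, -4.4, 0.6]
gripper_width: 22.1
grasp_force: 59.1
```

```bash
python3 st.py
```

```text
9.4 F tool [ 4.061 -0.863  1.672] T tool [0.293 0.169 0.098] w 22.109905134805256
tip rel mouth in bore axes [-44.237  -1.189  -1.622] rot err [ 0.027  0.008 -0.029]
```

Request:
{"fn": "step_arm", "kwargs": {
  "motion": [
    {"slide": [-3, 0, 0], "dr": [0, 0, 0], "jaw": 10},
    {"slide": [-6, 0, 0], "dr": [0, 0, 0], "jaw": 10},
    {"slide": [-9, 0, 0], "dr": [0, 0, 0], "jaw": 10},
    {"slide": [-12, 0, 0], "dr": [0, 0, 0], "jaw": 10},
    {"slide": [-15, 0, 0], "dr": [0, 0, 0], "jaw": 10},
    {"slide": [-18, 0, 0], "dr": [0, 0, 0], "jaw": 10},
    {"slide": [-21, 0, 0], "dr": [0, 0, 0], "jaw": 10},
    {"slide": [-24, 0, 0], "dr": [0, 0, 0], "jaw": 10}
  ]
}}

```text
clock: 10.4
position: [486.6, 15.4, 152.8]
ee_rot: [-0.617, 0.743, -0.165, -0.2]
contact_force: [2.0, -8.5, 1.8]
gripper_width: 22.2
grasp_force: 59.1
```

```bash
python3 st.py
```

```text
10.4 F tool [ 7.762 -3.574  2.45 ] T tool [0.872 1.313 0.127] w 22.185430104167803
tip rel mouth in bore axes [-67.385  -1.454  -1.426] rot err [ 0.029 -0.007 -0.032]
```

Request:
{"fn": "step_arm", "kwargs": {
  "motion": [
    {"slide": [-3, -0.4, 0], "dr": [0, 0, 0], "jaw": 10},
    {"slide": [-6, -0.8, 0], "dr": [0, 0, 0], "jaw": 10},
    {"slide": [-9, -0.8, 0], "dr": [0, 0, 0], "jaw": 10},
    {"slide": [-12, -0.8, 0], "dr": [0, 0, 0], "jaw": 10},
    {"slide": [-15, -0.8, 0], "dr": [0, 0, 0], "jaw": 10},
    {"slide": [-18, -0.8, 0], "dr": [0, 0, 0], "jaw": 10},
    {"slide": [-21, -0.8, 0], "dr": [0, 0, 0], "jaw": 10},
    {"slide": [-23, -0.8, 0], "dr": [0, 0, 0], "jaw": 10}
  ]
}}

```text
clock: 11.4
position: [491.2, 35.9, 140.7]
ee_rot: [-0.617, 0.743, -0.164, -0.199]
contact_force: [-0.6, -0.4, -1.5]
gripper_width: 22.4
grasp_force: 59.0
```

```bash
python3 st.py
python3 - <<'E'
import cv2
from bench import optics
im=optics.get_image("side");cv2.imwrite("pics/c4.png",cv2.resize(im[180:350,160:330],(680,600),interpolation=cv2.INTER_CUBIC))
E
```

```text
11.4 F tool [-0.271  0.471  1.566] T tool [-0.02  -0.937  0.023] w 22.391828754652387
tip rel mouth in bore axes [-91.54   -2.224  -1.791] rot err [ 0.025  0.011 -0.028]
```

View pics/c4.png

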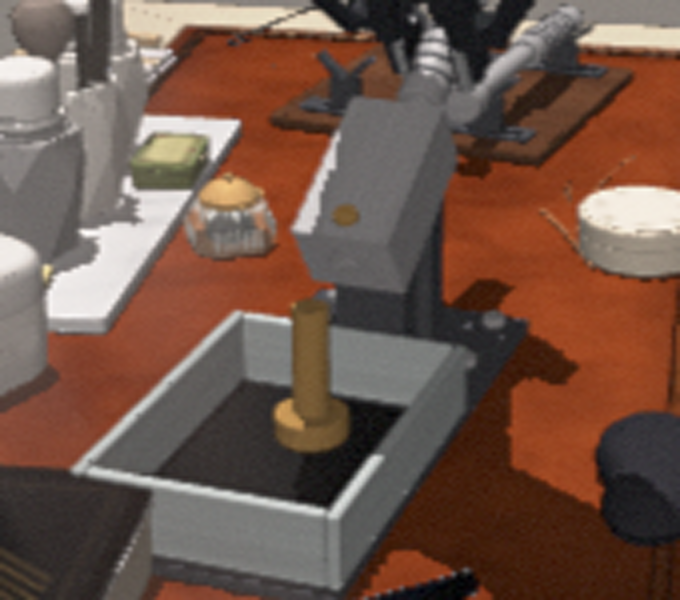

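The seal is out and standing on its head in the tray (crop (312,380)). Next I withdraw along the bore axis.

Request:
{"fn": "step_arm", "kwargs": {
  "motion": [
    {"slide": [10, 0, 0], "dr": [0, 0, 0], "jaw": 10},
    {"slide": [25, 0, 0], "dr": [0, 0, 0], "jaw": 10},
    {"slide": [40, 0, 0], "dr": [0, 0, 0], "jaw": 10},
    {"slide": [55, 0, 0], "dr": [0, 0, 0], "jaw": 10},
    {"slide": [72, 0, 0], "dr": [0, 0, 0], "jaw": 10},
    {"slide": [90, 0, 0], "dr": [0, 0, 0], "jaw": 10},
    {"slide": [112, 0, 0], "dr": [0, 0, 0], "jaw": 10},
    {"slide": [135, 0, 0], "dr": [0, 0, 0], "jaw": 10}
  ]
}}

```text
clock: 12.45
position: [469.3, -80.8, 209.1]
ee_rot: [-0.617, 0.743, -0.165, -0.199]
contact_force: [-0.5, -0.8, -1.1]
gripper_width: 22.0
grasp_force: 59.0
```

```bash
python3 st.py
python3 - <<'E'
from h import *
s=arm.read_state()
A=R.from_quat([-0.614,0.789,-0.002,0.001]).as_matrix()
print(s["position"]);print(togo(np.array([569.6,-311.7,110]),A,s))
E
```

```text
12.45 F tool [0.245 0.324 1.404] T tool [ 0.008 -1.268 -0.005] w 21.98542576141056
tip rel mouth in bore axes [45.422 -1.575 -1.578] rot err [ 0.026  0.009 -0.03 ]
[469.275 -80.778 209.077]
(array([ 131.333, -141.237,  189.764]), array([-0.08 , -3.733,  0.451]))
```

Request:
{"fn": "step_arm", "kwargs": {
  "motion": [
    {"slide": [10, -15, 10], "dr": [0, -0.5, 0.1], "jaw": 10},
    {"slide": [30, -40, 40], "dr": [0, -1.3, 0.2], "jaw": 10},
    {"slide": [55, -70, 80], "dr": [-0.1, -2.2, 0.3], "jaw": 10},
    {"slide": [85, -100, 120], "dr": [-0.1, -3.1, 0.4], "jaw": 10},
    {"slide": [110, -125, 160], "dr": [-0.1, -3.7, 0.45], "jaw": 10},
    {"slide": [126, -137, 182], "dr": [-0.1, -3.73, 0.45], "jaw": 10},
    {"slide": [131, -141, 190], "dr": [-0.1, -3.73, 0.45], "jaw": 10},
    {"slide": [131, -141, 190], "dr": [-0.1, -3.73, 0.45], "jaw": 10}
  ]
}}

```text
clock: 13.45
position: [568.9, -310.6, 108.5]
ee_rot: [-0.614, 0.79, -0.001, -0.001]
contact_force: [0.4, 0.0, -0.5]
gripper_width: 22.3
grasp_force: 59.1
```

Run:
```python
from h import *
im=optics.get_image("side");optics.get_image("side");s=arm.read_state()
A=R.from_quat([-0.614,0.789,-0.002,0.001]).as_matrix()
print(s["position"]);print(togo(np.array([569.6,-311.7,110]),A,s))
k=cam("wrist",s);w=optics.get_image("wrist")
cv2.imwrite("pics/w5.png",w)
T=R.from_quat(s["ee_rot"]).as_matrix()
for x in(58.5,-141.5):print(proj(k,s["position"]+T@np.array([x,0,-18])),proj(k,s["position"]+T@np.array([x,0,-30])))
```

```text
[ 569.596 -309.386  109.487]
(array([ 2.244, -0.572, -0.508]), array([ 0.018, -0.004,  0.004]))
[284.271 164.341] [284.346 169.546]
[283.978 500.598] [284.007 526.089]
```

View pics/w5.png

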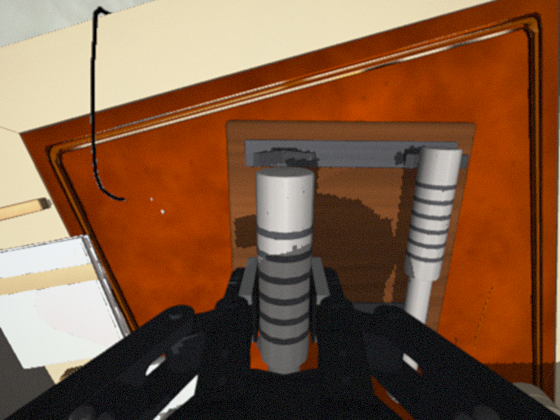

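The drift is held centred (butt at (285,170)) above its notches, with the punch untouched. I'll lower and release.

Request:
{"fn": "step_arm", "kwargs": {
  "motion": [
    {"slide": [1, -0.5, 20], "dr": [0, 0, 0], "jaw": 10},
    {"slide": [1.5, -0.5, 40], "dr": [0, 0, 0], "jaw": 10},
    {"slide": [1.5, -0.5, 55], "dr": [0, 0, 0], "jaw": 10},
    {"slide": [1.5, -0.5, 64], "dr": [0, 0, 0], "jaw": 10},
    {"slide": [1.5, -0.5, 69], "dr": [0, 0, 0], "jaw": 10},
    {"slide": [1.5, -0.5, 72], "dr": [0, 0, 0], "jaw": 10},
    {"slide": [1.5, -0.5, 74], "dr": [0, 0, 0], "jaw": 10},
    {"slide": [1.5, -0.5, 75], "dr": [0, 0, 0], "jaw": 10}
  ]
}}

```text
clock: 14.6
position: [570.2, -312.0, 34.1]
ee_rot: [-0.614, 0.789, -0.001, 0.0]
contact_force: [0.5, -0.5, -1.4]
gripper_width: 22.2
grasp_force: 59.1
```

```bash
python3 st.py
python3 - <<'E'
from h import *
s=arm.read_state();A=R.from_quat([-0.614,0.789,-0.002,0.001]).as_matrix()
print(s["position"],togo(np.array([569.6,-311.7,32.1]),A,s))
E
```

```text
14.6 F tool [ 0.397 -0.592  1.378] T tool [-0.075  0.01   0.017] w 22.19787929340365
tip rel mouth in bore axes [ 167.407 -151.242  186.864] rot err [ 0.114  3.738 -0.488]
[ 570.161 -311.986   34.063] (array([-0.141,  0.618,  1.962]), array([ 0.015, -0.003, -0.005]))
```

Torque shows the tip just making contact. I'll go down 1.7 mm more, release and check.

Request:
{"fn": "step_arm", "kwargs": {
  "motion": [
    {"slide": [0, 0.3, 0.8], "dr": [0, 0, 0], "jaw": 10},
    {"slide": [0, 0.3, 1.7], "dr": [0, 0, 0], "jaw": 10},
    {"slide": [0, 0.3, 1.7], "dr": [0, 0, 0], "jaw": 10},
    {"slide": [0, 0.3, 1.7], "dr": [0, 0, 0], "jaw": 24},
    {"slide": [0, 0.3, 1.7], "dr": [0, 0, 0], "jaw": 28},
    {"slide": [0, 0.3, 1.7], "dr": [0, 0, 0], "jaw": 45},
    {"slide": [0, 0.3, 1.7], "dr": [0, 0, 0], "jaw": 55},
    {"slide": [0, 0.3, 1.7], "dr": [0, 0, 0], "jaw": 60}
  ]
}}

```text
clock: 15.6
position: [569.8, -311.8, 32.2]
ee_rot: [-0.614, 0.789, -0.001, 0.0]
contact_force: [0.3, 0.2, -0.4]
gripper_width: 60.0
grasp_force: 0.0
```

Request:
{"fn": "step_arm", "kwargs": {
  "motion": [
    {"slide": [0, 0, -5], "dr": [0, 0, 0], "jaw": 60},
    {"slide": [0, 0, -20], "dr": [0, 0, 0], "jaw": 60},
    {"slide": [0, 0, -50], "dr": [0, 0, 0], "jaw": 60},
    {"slide": [0, 0, -90], "dr": [0, 0, 0], "jaw": 60},
    {"slide": [20, 0, -130], "dr": [0, 0, 0], "jaw": 60},
    {"slide": [60, 0, -170], "dr": [0, 0, 0], "jaw": 60},
    {"slide": [90, 0, -190], "dr": [0, 0, 0], "jaw": 60},
    {"slide": [90, 0, -190], "dr": [0, 0, 0], "jaw": 60}
  ]
}}

```text
clock: 16.6
position: [547.4, -401.1, 225.9]
ee_rot: [-0.613, 0.79, -0.004, 0.001]
contact_force: [0.4, -0.3, -1.0]
gripper_width: 59.9
grasp_force: 0.0
```

Run:
```python
from h import *
s=arm.read_state();print(s["clock"],s["position"],s["contact_force"])
a=optics.get_image("side");b=optics.get_image("wrist")
cv2.imwrite("pics/c6.png",np.hstack([cv2.resize(a[160:360,160:360],(400,400)),cv2.resize(b,(400,400))]))
```

```text
16.6 [ 547.373 -401.064  225.928] [ 0.381 -0.288 -0.99 ]
```

View pics/c6.png

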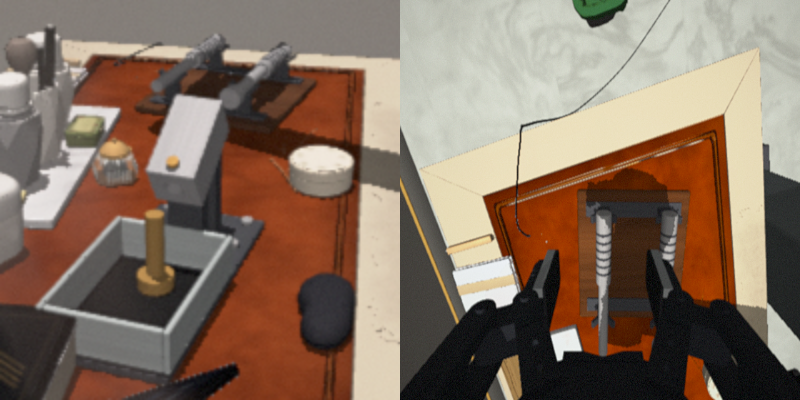

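Both tools lie in their notches (drift at (603,260), punch at (670,240)), the seal stands in the tray at (155,255), and the bystanders are where they were. I'm handing in.

```bash
python3 -c "
from bench import arm;print(arm.job_done())"
```

```text
the job is handed in; nothing more can be done
None
```

The seal was pushed out and stands in the catch tray, the drift is back in its notches, nothing else appears to have moved, and the job was handed in at about 17 s.

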